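# Hang the test mirror in the dust cabinet

### The job

Draw the red-stemmed test mirror endways out from under the rack's wooden bar and let it stand free on the bench; then take it again by its red stem, let it down through the hatch of the blue dust cabinet and hang it by its crossbar on the brass hook inside. The hook has been clamped at a height that nobody noted, so feel for it gently; let the hook take the weight before you let go, never touch the cabinet, and leave the other things on the bench where they are.

Things in the scene. Friction and masses are not known exactly. Their poses are not given: they have to be found in the camera images.
- mirror: Upright test mirror, 0.24 to 0.4 kg, alike front/back and end for end. Origin: centre of underside; z up, y along its length, x through its thickness. Dark plate 180 long (y), 8 thick, z 0 to 40 mm. Two feet under it, each 40 (x) by 14 (y) by 8 high, at y = +-51. Window, crossbar and red stem above the plate's middle: see eye and stem. Stands by itself; centre of mass near z = 30
- eye (a point): Middle of the underside of the mirror's crossbar, 76 mm above the mirror's origin, axes as the mirror's: it rests on the hook. The crossbar is 10 (x) by 52 (y), 8 high. Below it a window open through x, 36 wide (y) and 36 high (z 40 to 76 of the mirror), between two 8 mm posts
- stem (a point): Point in the mirror's red stem, 150 mm above the mirror's origin, axes as the mirror's: a good place to hold it. The stem is 10 thick (x), 24 wide (y), z 84 to 168 of the mirror
- rack: Fixed wooden rack; the mirror starts in it, along the rack's y. Origin on the bench under the bar's middle. Bar 148 (x) by 36 (y), z 180 to 212, on posts 14 by 36 at x = +-67 (feet to x = +-96). Two rails 12 high along y, -54 to 46, leave 46 mm between them. Rear stop 50 high, y -106 to -118. Way out: +y, where the mirror's end pokes out to y = 80 to 97 and its plate can be pinched
- cabinet: Fixed low blue cabinet, 180 (x) by 300 (y) by 146 high, origin at the centre of its underside, axes along its sides. Its roof is 8 thick (z 138 to 146) with a hatch 100 (x) by 222 (y) in the middle, edged with a yellow line. Floor 8 thick; clear windows to -x and +x. Empty but for the hook
- hook: Fixed post in the cabinet, origin at its foot, 8 mm above the bench, at x = 50, y within 8 of the cabinet's origin, axes as the cabinet's. Post 14 across, 130 high, base 44 by 6. A round brass arm 7 thick (22 mm collar at the post) reaches to x = -50, where it turns up: the tip's top is 10.5 mm above the arm's top. Arm clamped firmly, height not told: its top is at z = 90 to 123 here
- camera: Loose camera body, black, 136 (y) by 50 by 95 high, origin under its centre. Leave alone
- lens_long: Loose black lens, upright, 68 across, 98 high, origin under its centre. Leave alone
- lens_short: Loose black lens, upright, 62 across, 52 high, origin under its centre. Leave alone
- spray: Loose spray can, 60 across, 165 high, origin under its centre. Leave alone
- jar: Loose small jar, 44 across, 50 high, origin under its centre. Leave alone
- brush: Loose brush, 160 long, lying along its x. Leave alone
- driver: Loose red screwdriver, 170 long, lying along its x. Leave alone
There are look-alikes about, which are no part of the job. Leave any orange look-alike of the mirror alone.

How it is judged (in metres and radians):
On the way, in this order (a step that is already met when the one before it is completed fails the run):
1. the mirror stands free and upright on the bench, clear of the rack's bar, let go of (horizontal distance between mirror and rack above 0.06 m and height (world z) of mirror below 0.004 m and angle between mirror's own z axis and vertical below 0.08 rad and contact force between the fingers and mirror below 0.1 N and linear speed of mirror below 0.02 m/s), for 0.2 s.
2. the hook carries the mirror by its crossbar while it is still held (x of eye in the frame of hook between -0.046 and -0.004 m and y of eye in the frame of hook between -0.018 and 0.018 m and height (world z) of eye below 0.14 m and height (world z) of mirror above 0.009 m and contact force between mirror and hook above 0.7 N and contact force between the fingers and mirror above 1 N), for 0.15 s.
At the end, for the whole second after the job is handed in: The mirror hangs still from the hook's arm by its crossbar: the crossbar's middle lies over the arm, 4 to 46 mm in front of the post's axis and within 18 mm of the arm sideways, the mirror is within 14 degrees of upright, faces along the arm within 23 degrees, and is let go of (x of eye in the frame of hook between -0.046 and -0.004 m and y of eye in the frame of hook between -0.018 and 0.018 m and height (world z) of eye below 0.14 m and height (world z) of mirror above 0.009 m and contact force between mirror and hook above 1.2 N and angle between mirror's own z axis and vertical below 0.25 rad and angle between the x axis of mirror and the x axis of hook, either way round below 0.4 rad and linear speed of mirror below 0.03 m/s); the robot touches nothing.
It fails at once if the cabinet is touched by anything (contact force between anything else and cabinet above 0.5 N).
It fails at once if the hook is pushed harder than 25 N (contact force between anything else and hook above 25 N).
It fails at once if the mirror is tipped over (angle between mirror's own z axis and vertical above 0.7 rad).
It fails at once if another thing on the bench is moved by more than 25 mm (distance of any of camera, lens_long, lens_short, spray, jar, brush, driver from where it was at the start of the episode above 0.025 m).
It also fails if it takes over 64 s, if anything falls off the work surface, if the arm or the gripper's body presses on something with over 40 N, if the wrist force passes 120 N, or if a joint passes its speed limit or range.

### The arm

A 7-joint arm with a two-finger parallel gripper is mounted at the origin on the work surface. World frame = base frame: x ahead of the robot, y to its left, z up, the work surface at z = 0. Lengths are in m, angles in degrees, forces in N, time in s.
With the tool pointing down it reaches from about 0.425 to 0.875 m from the base axis. Payload 9.9 kg.
Tool frame: the origin (TCP) lies midway between the tips of the shut fingers; the grasp point (between the pads) lies 19 mm behind it; z points along the fingers, y is the line along which they close (so a half turn about z gives the same grasp; the last joint's range is limited). The gripper opens to 85 mm and grips with 20 to 120 N. Pads are 22 mm wide; open, the fingers measure 114 mm over their backs; the gripper's body (76 mm by 85 mm) begins 54 mm behind the grasp point. The pads swing forward as they close: fully open they stand 13 mm farther back than shut.
Start: joints at [-77.395, 32.985, 1.427, 82.34, -0.859, 64.687, -3.237], TCP at [0.202, 0.644, 0.193] pointing down, gripper open.
Joint ranges: [-157.87, 157.87], [-19.46, 123.44], [-87.15, 90], [11.01, 140.99], [-62.26, 242.26], [9.8, 113.94], [-161.44, 161.44]. Speed limits (degrees/s): [127.2, 127.2, 172.46, 172.46, 180, 180, 180].

### API

Orientations are given as [roll, pitch, yaw] about the fixed x, y, z axes, in that order (R = Rz(yaw) Ry(pitch) Rx(roll)).
In Python, from station import get_state, snapshot, finish_job gives the robot as it stands.
- The arm moves only by the tool send_rows, never from a script. Its arguments are lists of equal length, an entry for each row: "linear": the shift along the tool's x, y, z each as a share of 0.5 m, from -1 to 1, a list of three; "turn": the turn about the tool's z as a share of 180 degrees, from -1 to 1. In form: {"linear": [[dx, dy, dz], ...], "turn": [turn, ...]}. A call has 1 to 20 rows; each row is the pose to reach, as a shift and turn from the pose commanded when the call began, along the tool's axes at that moment, turning the shorter way round; what a row does not reach only later rows make up. A row lasts 1/10 s, in which the tool goes at most 50 mm and 8.59 degrees, less where a joint would pass 70% of its speed; a pose out of reach is approached as far as the arm can. A call with a number of a shift or a turn outside -1 to 1 is refused whole. A call with a gripper value outside its range is refused whole. "jaw" is the opening, from 0 (shut) to 1 (fully open), set as the call begins (left out, the last holds). The fingers move at their own pace and stop on an object; the grip force is fixed at half the most. Time passes only in rows, so rows that repeat a pose let the fingers close. It gives the time, the measured TCP pose, the force, the opening and the grip force at its end, in the units of the state.
- get_state(): the state, without advancing time (a new reading comes with each control period).
- snapshot(name): name is "scene" or "top" or "wrist"; returns a dict with "pixels" (480x640x3 uint8, blue, green, red), "fov_y" (degrees; the focal length in pixels is half the picture's height over the tangent of half this angle, whatever the lens; pixels are square), "cx", "cy" (the principal point, pixels), "R" (3x3) and "t" (3): a world point X has camera coordinates R X + t; the wrist camera has in their place "hand_eye" (4x4, takes a point from camera to tool coordinates, whose origin is the TCP and whose axes are the flange's). Camera axes: x right, y down, z forward; pixel columns grow to the right and rows downward; lengths in m; the calibration is good to about 2 mm. A picture is of the moment at which its call begins: read the wrist's pose just before it. There is no depth.
- finish_job(): hands the job in; it is judged then, once.
The state is a dict: "time": time; "qpos": joint angles; "joint_vel": joint speeds; "joint_torque": joint torques, N m; "eef_pos": TCP position; "ee_rot": TCP orientation; "ft_force": force on the tool from outside, world axes, zero at the start; "ft_torque": the same for the moment, N m; "grip_width": opening from 0.0 (shut) to 1.0 (fully open); "finger_force": force on a finger pad.
Only numpy, scipy, OpenCV 4.12 (cv2) and the standard library are available. Lean on these libraries where they do the work, as an engineer would, in place of code of your own. Each camera call takes 0.05 s, during which the arm holds its last target. There are 200 camera calls.

## Working session

There is one attempt and no reset: what is moved stays moved. The work goes in short steps, Python scripts to look and compute and a tool call to move; the robot and the scene stay as the last step left them, time stands still between calls to the robot, and variables do not carry over. Pictures are saved under pics/ and viewed, at most 10 in all, crops included, and the job is handed in when it is done.

Besides the shell and the picture viewer there is one more tool, called after ">>>" as a command line: name --pt "numbers of a row" for each row, then --argument value for the rest. send_rows: Moves the arm, as the interface text tells. Shift numbers are shares of 0.5 m and turn numbers shares of 180 degrees, none past 1 either way. Its arguments: {"type":"object","properties":{"linear":{"type":"array"},"turn":{"type":"array"},"jaw":{"type":"number"}},"required":["linear","turn"]}

```bash
mkdir -p pics && ls && cat > h.py <<'E'
import numpy as np, cv2
from station import get_state, snapshot, finish_job
from scipy.spatial.transform import Rotation as Ro
def cam(n):
    s=get_state(); d=snapshot(n); f=240/np.tan(np.radians(d["fov_y"]/2))
    if n=="wrist":
        T=np.eye(4); T[:3,:3]=Ro.from_euler('xyz',s["ee_rot"],degrees=True).as_matrix(); T[:3,3]=s["eef_pos"]
        W=T@np.array(d["hand_eye"]); R=W[:3,:3].T; t=-R@W[:3,3]
    else: R=np.array(d["R"]); t=np.array(d["t"])
    return dict(im=d["pixels"],f=f,cx=d["cx"],cy=d["cy"],R=R,t=t)
def ray(c,u,v):
    d=c["R"].T@np.array([(u-c["cx"])/c["f"],(v-c["cy"])/c["f"],1]); return -c["R"].T@c["t"],d/np.linalg.norm(d)
def onz(c,u,v,z):
    o,d=ray(c,u,v); return o+d*(z-o[2])/d[2]
def proj(c,X):
    p=c["R"]@np.array(X)+c["t"]; return p[:2]/p[2]*c["f"]+[c["cx"],c["cy"]]
def save(c,n): cv2.imwrite("pics/"+n,c["im"])
E
python3 - <<'E'
from h import *
import pickle
D={}
for n in("scene","top"):
    c=cam(n); save(c,n+"0.png"); D[n]=c; print(n,c["f"],-c["R"].T@c["t"],c["R"].round(2).tolist())
pickle.dump(D,open("d0.pkl","wb")); print(get_state())
E
```

```text
pics
scene 529.8355221609434 [ 1.01634208 -0.34079301  1.0777986 ] [[0.46, 0.89, 0.0], [0.76, -0.39, -0.52], [-0.46, 0.24, -0.85]]
top 513.1596915467355 [ 0.32094343 -0.05040706  1.35198409] [[-0.01, -1.0, 0.02], [-0.99, 0.01, -0.12], [0.12, -0.02, -0.99]]
{'time': 0.1, 'qpos': array([-77.39540829,  33.02866253,   1.42168351,  82.38311771,
        -0.85902178,  64.68835921,  -3.23766609]), 'joint_vel': array([ 0.04320914, -0.02672852, -0.01968674, -0.0726969 , -0.05437731,
        0.01854421, -0.02837052]), 'joint_torque': array([ 6.41782943e-03, -7.67311978e+01,  2.25784242e+00, -2.86610806e+01,
        1.58375798e-02,  8.43937160e-03,  2.94345148e-05]), 'eef_pos': array([0.2017528 , 0.64362694, 0.19230935]), 'ee_rot': array([-1.79910489e+02,  3.93505777e-03,  1.62597233e+02]), 'ft_force': array([-0.01900115, -0.16168646, -0.75717998]), 'ft_torque': array([ 0.01082188, -0.00219251,  0.01189725]), 'finger_force': 0.0, 'grip_width': 1.0025183959088115}
```

View pics/scene0.png

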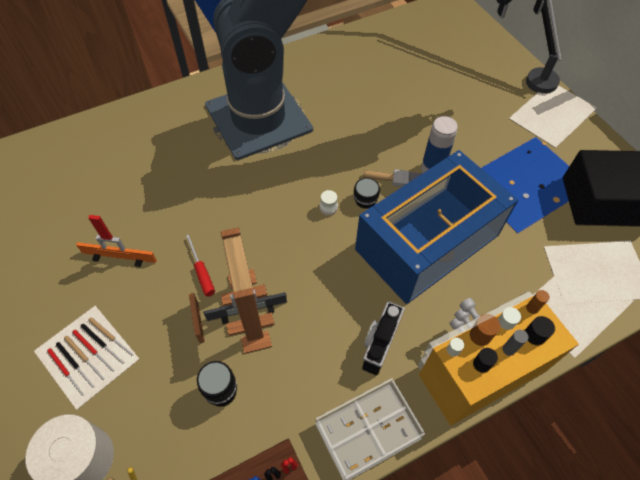

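View pics/top0.png

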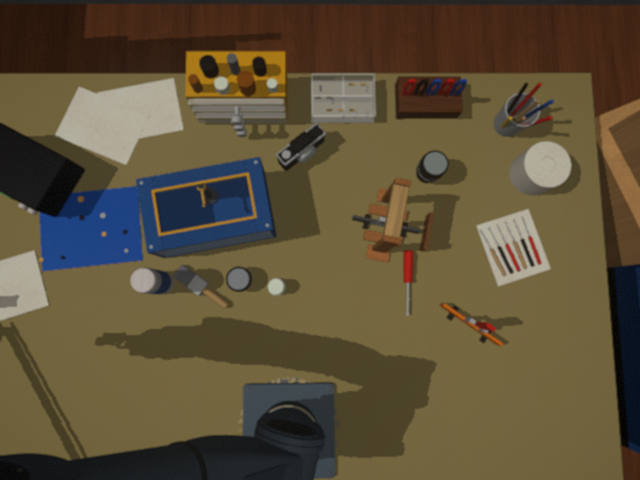

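The scene view shows two candidates. One is the dark plate under the wooden bar, at scene (245,305) and top (388,224). The other is an orange-plated piece with a red stem, at scene (115,250) and top (472,325). The dark one under the rack's bar fits; the orange one is the look-alike. The cabinet is at scene (437,222) and top (205,205). I'll confirm with an enlarged crop.

```bash
python3 - <<'E'
from h import *
import pickle
D=pickle.load(open("d0.pkl","rb"))
z=lambda im,x,y,w,h,k: cv2.resize(im[y:y+h,x:x+w],None,fx=k,fy=k,interpolation=cv2.INTER_CUBIC)
S,T=D["scene"]["im"],D["top"]["im"]
a=np.hstack([z(S,180,220,120,140,3) if 0 else cv2.resize(S[220:360,180:300],(360,420)),cv2.resize(T[170:270,340:450],(440,400+20))])
cv2.imwrite("pics/crop1.png",np.clip(a*1.5,0,255).astype(np.uint8))
# yellow line of the hatch, top face
for n,roi in(("scene",(350,150,170,150)),("top",(135,150,145,110))):
    c=D[n];x,y,w,h=roi; hsv=cv2.cvtColor(c["im"][y:y+h,x:x+w],cv2.COLOR_BGR2HSV)
    m=cv2.inRange(hsv,(12,110,110),(32,255,255)); cs,_=cv2.findContours(m,0,2); k=max(cs,key=lambda q:cv2.contourArea(cv2.convexHull(q)))
    r=cv2.approxPolyDP(cv2.convexHull(k),4,True).reshape(-1,2)+[x,y]
    P=np.array([onz(c,u,v,.146) for u,v in r]); Q=cv2.minAreaRect((P[:,:2]*1000).astype(np.float32)); print(n,r.tolist(),P[:,:2].round(3).tolist(),Q)
E
```

```text
scene [[459, 165], [495, 197], [417, 252], [382, 217]] [[0.481, 0.298], [0.59, 0.316], [0.63, 0.09], [0.524, 0.071]] ((556.4569702148438, 194.03726196289062), (110.42951965332031, 231.0423126220703), 10.353338241577148)
top [[248, 173], [255, 217], [158, 234], [152, 190]] [[0.629, 0.091], [0.522, 0.073], [0.484, 0.301], [0.589, 0.318]] ((556.4899291992188, 195.98330688476562), (108.43505096435547, 232.100830078125), 9.688413619995117)
```

View pics/crop1.png

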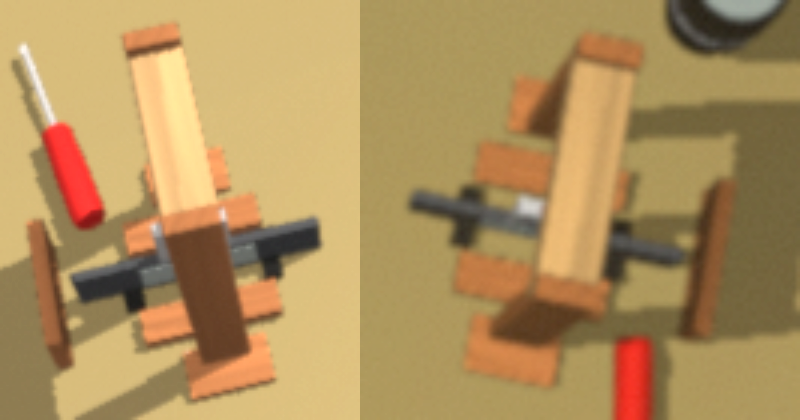

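The crop confirms it: a dark plate with silver window posts sits under the wooden bar (scene plate ends about (286,293) and (204,312)). Now I'll measure it, the hook, and the free room.

```bash
python3 - <<'E'
from h import *
import pickle
D=pickle.load(open("d0.pkl","rb"))
S,T=D["scene"],D["top"]
def show(n,l):
    for z in l: print(n,z)
for c,n,(a,b) in((S,"scene",((286,293.5),(204.5,312))),(T,"top",((353,217.5),(421.2,231.5)))):
    A,B=onz(c,*a,.04),onz(c,*b,.04); d=A-B; print(n,A[:2].round(4),B[:2].round(4),"len",np.linalg.norm(d),"yaw",np.degrees(np.arctan2(-d[0],d[1])))
    print(" mid",((A+B)/2).round(4))
# bar far corners
for c,n,ps in((S,"scene",[(123,38),(178,24),(165,235),(216,208)]),):
    print(n,[onz(c,180+u/3,220+v/3,.212)[:2].round(3).tolist() for u,v in ps])
print("top",[onz(T,340+(u-360)/4,170+v/4.2,.212)[:2].round(3).tolist() for u,v in[(580,35),(643,45),(607,285),(540,275)]])
for n,p in dict(camera=(301,147),llong=(433,166),lshort=(238,279),jar=(276,286),spray=(143,280),drv=(408,283)).items(): print(n,onz(T,*p,.05)[:2].round(3))
# brass inside hatch
for c,n,q in((S,"scene",[(459,169),(489,197),(417,247),(388,217)]),(T,"top",[(246,178),(250,214),(160,230),(156,193)])):
    m=np.zeros((480,640),np.uint8); cv2.fillPoly(m,[np.array(q)],255)
    h=cv2.cvtColor(c["im"],cv2.COLOR_BGR2HSV); b=cv2.inRange(h,(10,70,60),(35,255,255))&m
    ys,xs=np.nonzero(b); print(n,"brass",len(xs),xs.min(),xs.max(),ys.min(),ys.max())
    c["b"]=b
a=np.hstack([cv2.resize(S["im"][160:260,375:505],(400,308),interpolation=2),cv2.resize(T["im"][165:242,145:260],(400,308),interpolation=2)])
cv2.imwrite("pics/crop2.png",np.clip(a*1.8,0,255).astype(np.uint8))
E
```

```text
scene [ 0.5445 -0.1696] [ 0.505 -0.342] len 0.1768702188785155 yaw -12.915069660614037
 mid [ 0.5248 -0.2558  0.04  ]
top [ 0.5369 -0.1692] [ 0.4989 -0.3455] len 0.18041024811314854 yaw -12.175783578175205
 mid [ 0.5179 -0.2573  0.04  ]
scene [[0.449, -0.254], [0.455, -0.218], [0.59, -0.284], [0.587, -0.249]]
top [[0.598, -0.251], [0.593, -0.287], [0.461, -0.262], [0.467, -0.225]]
camera [ 0.723 -0.036]
llong [ 0.67 -0.38]
lshort [0.38  0.125]
jar [0.362 0.03 ]
spray [0.38  0.364]
drv [ 0.366 -0.305]
scene brass 69 438 452 209 225
top brass 124 157 247 183 230
```

View pics/crop2.png

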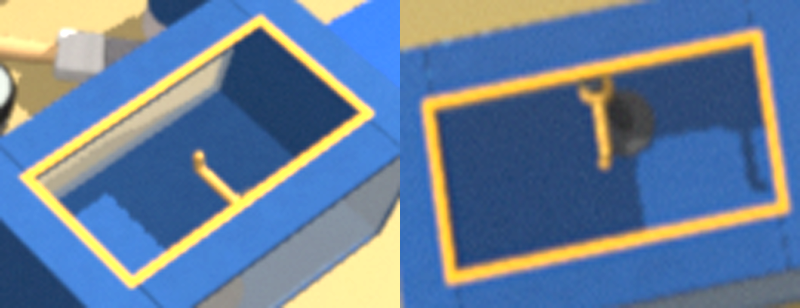

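Enlarged, the hook's arm starts at its collar on the far (+x) side, about top (202,187). Its tip is near the middle, at top (204,206) and scene (439,210). So the cabinet's yaw is about +10°.

```bash
cat >> h.py <<'E'
def go(x,y,z,yaw):
    s=get_state(); R=Ro.from_euler('xyz',s["ee_rot"],degrees=True).as_matrix(); d=R.T@(np.array([x,y,z])-s["eef_pos"])
    dy=(yaw-s["ee_rot"][2]+180)%360-180
    print("pos",s["eef_pos"].round(4),"yaw",s["ee_rot"].round(2),"t",s["time"]," linear",(d/.5).round(4).tolist(),"turn",round(-dy/180,4))
def tri(obs):
    A=np.zeros((3,3));b=np.zeros(3)
    for c,u,v in obs:
        o,d=ray(c,u,v);M=np.eye(3)-np.outer(d,d);A+=M;b+=M@o
    return np.linalg.solve(A,b)
E
python3 - <<'E'
from h import *
import pickle
D=pickle.load(open("d0.pkl","rb"))
print("tip",tri([(D["scene"],439.4,209.7),(D["top"],203.9,206.2)]))
print("collar", tri([(D["top"],201.9,187.5),(D["scene"],375+238*.325,160+205*.325)]))
C=np.array([.5565,.195]);a=np.radians(10)
print("tip nominal",C-.05*0+np.array([np.cos(a),np.sin(a)])*0)
go(.40,.25,.28,120); go(.538,-.181,.28,77.5)
E
```

```text
tip [0.55351424 0.19961262 0.1263215 ]
collar [0.60032091 0.20512891 0.11938866]
tip nominal [0.5565 0.195 ]
pos [0.2018 0.6436 0.1923] yaw [-179.91    0.    162.6 ] t 0.1  linear [-0.6138, -0.6329, -0.1744] turn 0.2367
pos [0.2018 0.6436 0.1923] yaw [-179.91    0.    162.6 ] t 0.1  linear [-1.135, -1.3729, -0.1732] turn 0.4728
```

>>> send_rows --pt "0 0 -0.17" --pt "0 0 -0.17" --pt "-0.61 -0.63 -0.18" --pt "-0.61 -0.63 -0.18" --pt "-0.61 -0.63 -0.18" --pt "-0.61 -0.63 -0.18" --pt "-0.61 -0.63 -0.18" --pt "-0.61 -0.63 -0.18" --pt "-0.61 -0.63 -0.18" --pt "-0.61 -0.63 -0.18" --pt "-0.61 -0.63 -0.18" --pt "-0.61 -0.63 -0.18" --turn '[0, 0, 0.24, 0.24, 0.24, 0.24, 0.24, 0.24, 0.24, 0.24, 0.24, 0.24]' --jaw 1

```text
time: 1.3
eef_pos: [0.401, 0.2467, 0.2835]
ee_rot: [180.0, 0.1, 118.9]
ft_force: [0.3, 0.8, -0.1]
grip_width: 1.0
finger_force: 0.0
```

```bash
python3 -c "
from h import *
go(.538,-.181,.28,77.5)"
```

```text
pos [0.401  0.2467 0.2835] yaw [1.7998e+02 1.0000e-01 1.1892e+02] t 1.3  linear [-0.8812, -0.1738, 0.0084] turn 0.2301
```

>>> send_rows --pt "-0.88 -0.174 0.008" --pt "-0.88 -0.174 0.008" --pt "-0.88 -0.174 0.008" --pt "-0.88 -0.174 0.008" --pt "-0.88 -0.174 0.008" --pt "-0.88 -0.174 0.008" --pt "-0.88 -0.174 0.008" --pt "-0.88 -0.174 0.008" --pt "-0.88 -0.174 0.008" --pt "-0.88 -0.174 0.008" --pt "-0.88 -0.174 0.008" --pt "-0.88 -0.174 0.008" --turn '[0.23, 0.23, 0.23, 0.23, 0.23, 0.23, 0.23, 0.23, 0.23, 0.23, 0.23, 0.23]'

```text
time: 2.5
eef_pos: [0.5389, -0.1721, 0.2786]
ee_rot: [-179.9, -0.1, 78.1]
ft_force: [0.0, 0.8, -0.0]
grip_width: 1.002
finger_force: 0.0
```

```bash
python3 - <<'E'
from h import *
c=cam("wrist"); save(c,"w1.png"); go(.538,-.181,.28,77.5); print("expect end",proj(c,[.5405,-.169,.04]),proj(c,[.5212,-.2565,.04]))
E
```

```text
pos [ 0.539  -0.1718  0.2789] yaw [-1.7996e+02 -5.0000e-02  7.8130e+01] t 2.55  linear [-0.0183, 0.0018, -0.0023] turn 0.0035
expect end [313.88019937 191.34351695] [312.99494416 271.07360211]
```

View pics/w1.png

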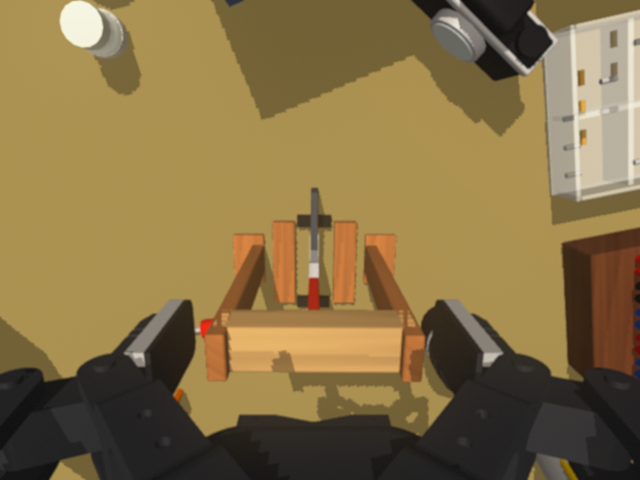

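The wrist view shows the dark plate's free end at (315,188). The plate runs straight down the picture to the red stem at (314,292), under the bar. My estimate was (314,191), so it is good.

```bash
python3 - <<'E'
from h import *
c=cam("wrist"); h=c["im"].astype(int)
A=onz(c,315.5,188,.04);B=onz(c,314.5,255,.04);d=A-B;yaw=np.degrees(np.arctan2(-d[0],d[1]));print(A,B,"mirror yaw",yaw)
for r in (192,200,208,240,250):
    g=h[r,295:335].sum(1); print(r,295+np.nonzero(g<240)[0][[0,-1]])
u=d/np.linalg.norm(d); G=A-u*.013; print(G); go(G[0],G[1],.08,90+yaw)
E
```

```text
[ 0.54306838 -0.16568118  0.04      ] [ 0.52691044 -0.23823324  0.04      ] mirror yaw -12.555340757481739
192 [312 317]Traceback (most recent call last):
  File "<stdin>", line 5, in <module>
IndexError: index 0 is out of bounds for axis 0 with size 0
```

>>> send_rows --pt "-0.012 0.004 0.1" --pt "-0.012 0.004 0.2" --pt "-0.012 0.004 0.3" --pt "-0.012 0.004 0.36" --pt "-0.012 0.004 0.42" --pt "-0.012 0.004 0.46" --pt "-0.012 0.004 0.5" --pt "-0.012 0.004 0.52" --pt "-0.012 0.004 0.534" --pt "-0.012 0.004 0.534" --pt "-0.012 0.004 0.534" --turn '[0.003, 0.003, 0.003, 0.003, 0.003, 0.003, 0.003, 0.003, 0.003, 0.003, 0.003]'

```text
time: 3.7
eef_pos: [0.5401, -0.18, 0.0128]
ee_rot: [179.9, -0.0, 77.5]
ft_force: [0.5, -0.1, -0.4]
grip_width: 0.999
finger_force: 0.0
```

>>> send_rows --pt "0 0 0" --pt "0 0 0" --pt "0 0 0" --pt "0 0 0" --pt "0 0 0" --pt "0 0 0" --pt "0 0 0" --pt "0 0 0" --pt "0 0 0" --pt "0 0 0" --turn '[0, 0, 0, 0, 0, 0, 0, 0, 0, 0]' --jaw 0

```text
time: 4.7
eef_pos: [0.5396, -0.1801, 0.0121]
ee_rot: [-180.0, 0.0, 77.5]
ft_force: [0.5, -0.1, -0.2]
grip_width: -0.003
finger_force: 0.0
```

```bash
python3 - <<'E'
from h import *
c=cam("wrist"); s=cam("scene"); t=cam("top"); print(get_state()["grip_width"],np.array(get_state()["eef_pos"]))
a=np.hstack([cv2.resize(c["im"],(480,360)),cv2.resize(s["im"][225:345,180:310],(310,360),interpolation=2)])
cv2.imwrite("pics/w2.png",a)
E
```

```text
-0.0018647735342943444 [ 0.53957182 -0.18006702  0.01210098]
```

View pics/w2.png

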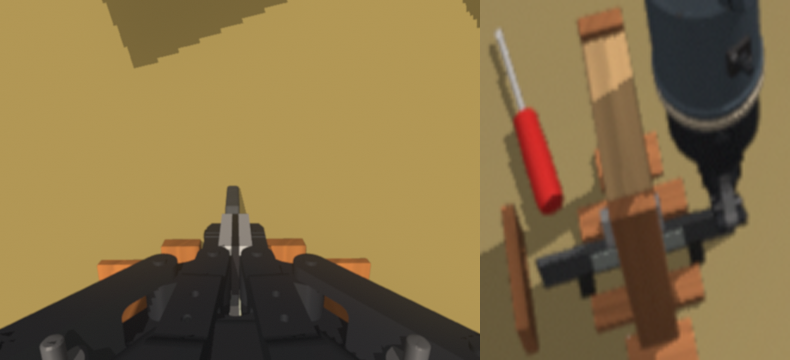

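```bash
python3 - <<'E'
from h import *
c=cam("wrist"); k=.75
for n,X in dict(endtop=[.5425,-.1657,.04],endbot=[.5425,-.1657,.0],tcp=[.5396,-.18,.012],grasp=[.5396,-.18,.031],graspfront=[.542,-.1693,.031],mid=[.5235,-.2537,.04]).items(): print(n,(proj(c,X)*k).round())
print(-c["R"].T@c["t"])
cv2.imwrite("pics/w3.png",cv2.resize(c["im"][230:440,210:410],(760,600) if 0 else (570,600),interpolation=2))
E
```

```text
endtop [234. 197.]
endbot [234. 178.]
tcp [234. 205.]
grasp [234. 216.]
graspfront [234. 198.]
mid [235. 335.]
[ 0.55459588 -0.11416106  0.19335452]
```

View pics/w3.png

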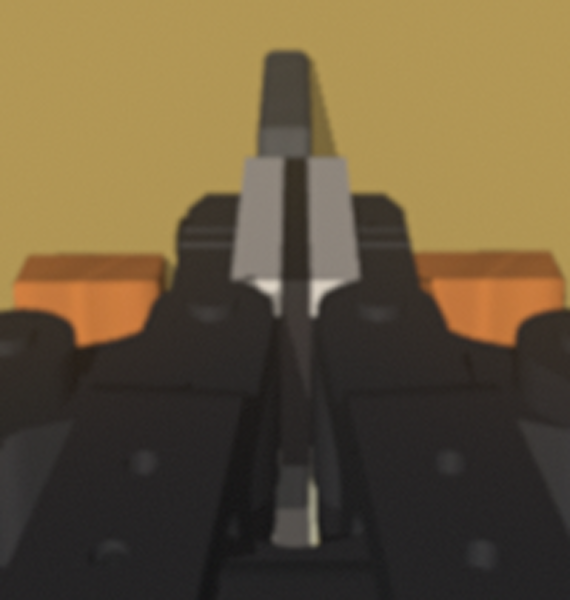

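The enlarged crop shows the plate between the two grey pads, with its end poking out beyond them at crop (287,90). The plate is held even though the opening reads about 0. I'll pull a little and check.

>>> send_rows --pt "0.01 0 0" --pt "0.02 0 0" --pt "0.03 0 0" --pt "0.04 0 0" --pt "0.05 0 0" --pt "0.06 0 0" --pt "0.06 0 0" --turn '[0, 0, 0, 0, 0, 0, 0]' --jaw 0

```text
time: 5.6
eef_pos: [0.5464, -0.1497, 0.012]
ee_rot: [-180.0, -0.0, 77.5]
ft_force: [0.3, -0.4, 0.7]
grip_width: 0.001
finger_force: 0.0
```

```bash
python3 - <<'E'
from h import *
import pickle
D=pickle.load(open("d0.pkl","rb"))
c=cam("wrist"); s=cam("scene"); print(get_state()["finger_force"])
g=lambda c:c["im"].astype(int)
cv2.imwrite("pics/w4.png",np.hstack([cv2.resize(c["im"][230:440,210:410],(380,400)),cv2.resize(s["im"][225:345,180:310],(400,400),interpolation=2)]))
E
```

```text
0.0
```

View pics/w4.png

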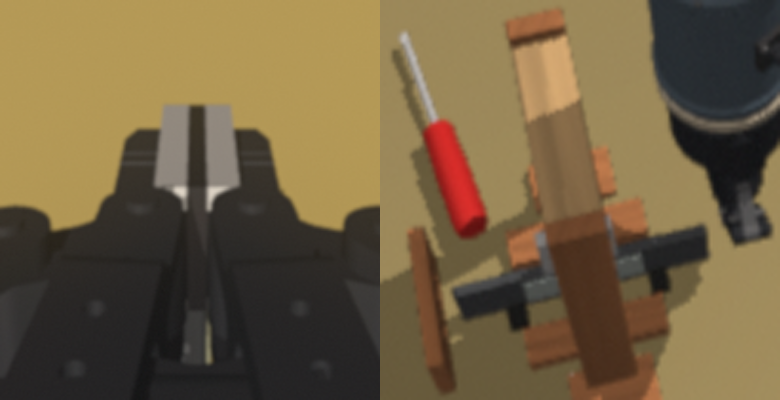

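```bash
python3 - <<'E'
from h import *
s=cam("scene");c=cam("wrist");e=np.array(get_state()["eef_pos"])
for z in(0,.01,.02,.03,.04,.05): print(z,proj(s,e+[0,0,z]).round(1),proj(c,e+[0,0,z]).round(1))
print(e,c["f"],-c["R"].T@c["t"])
cv2.imwrite("pics/s5.png",cv2.resize(s["im"][240:310,240:320],(640,560),interpolation=2))
E
```

```text
0 [294.4 296.1] [312.3 273.5]
0.01 [294.3 294.1] [312.2 281.1]
0.02 [294.1 292.1] [312.2 289.6]
0.03 [294.  290.1] [312.1 299.2]
0.04 [293.8 288. ] [312.  309.9]
0.05 [293.7 286. ] [312. 322.]
[ 0.54600865 -0.15111336  0.01213755] 398.4517490741732 [ 0.56108044 -0.0850163   0.19337118]
```

View pics/s5.png

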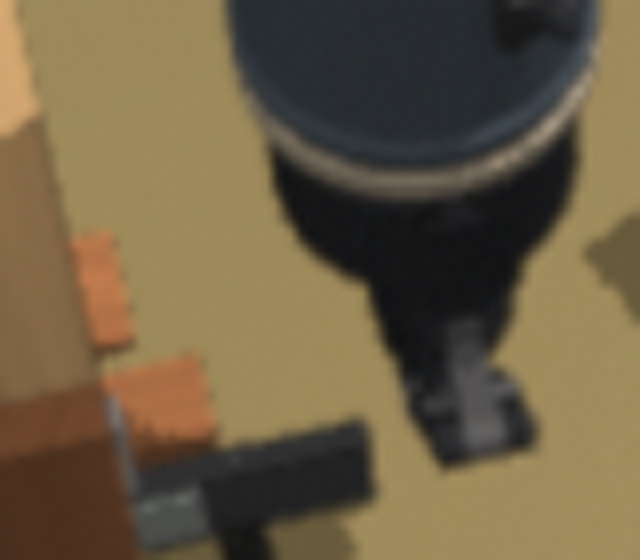

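```bash
python3 - <<'E'
from h import *
s=cam("scene");c=cam("wrist");st=get_state();e=np.array(st["eef_pos"])
R=Ro.from_euler('xyz',st["ee_rot"],degrees=True).as_matrix()
for n,sc in(("greybottom",(301.2,295.6)),("lowest",(295.7,298)),("right",(307,295))):
    P=tri([(s,*sc),(c,312,285)]); print(n,P,R.T@(P-e))
for z in(0,.02,.03,.04): 
    P=onz(s,301.2,295.6,z);print(z,R.T@(P-e), proj(c,P))
# rails check of wrist height: predicted spacing vs seen in w1 at known pose
w=cv2.imread("pics/w1.png")
for z in (0,.012,.04): print("scale px/46mm", c["f"]*.046/(.279+.181-z))
E
```

```text
greybottom [ 0.55309461 -0.14451349  0.03211734] [ 0.00800424  0.00547637 -0.01996714]
lowest [ 0.54863074 -0.15321499  0.01515056] [-0.00145708  0.00301278 -0.0029987 ]
right [ 0.55832363 -0.13701034  0.04437977] [ 0.01646341  0.00894736 -0.03223099]
0 [ 0.01590779 -0.00300896  0.01214823] [306.33246616 234.90425664]
0.02 [ 0.0140738   0.00633245 -0.00785091] [326.13451811 250.16855506]
0.03 [ 0.01315681  0.01100315 -0.01785048] [337.65820921 259.05152639]
0.04 [ 0.01223982  0.01567386 -0.02785005] [350.51372485 268.96112705]
scale px/46mm 39.84517490741732
scale px/46mm 40.91245637815171
scale px/46mm 43.63995347002849
```

The wrist view and the misses suggest the true tip height differs from the reported one. I'll feel for the bench gently with shut fingers.

>>> send_rows --pt "0 0 0.006" --pt "0 0 0.012" --pt "0 0 0.018" --pt "0 0 0.018" --turn '[0, 0, 0, 0]'

```text
time: 6.3
eef_pos: [0.5457, -0.1507, 0.0025]
ee_rot: [-180.0, -0.0, 77.4]
ft_force: [-0.3, -0.9, 0.3]
grip_width: -0.001
finger_force: 0.0
```

>>> send_rows --pt "0 0 0.004" --pt "0 0 0.008" --pt "0 0 0.008" --turn '[0, 0, 0]'

```text
time: 6.6
eef_pos: [0.546, -0.1507, -0.0011]
ee_rot: [-180.0, 0.0, 77.5]
ft_force: [-0.8, -0.4, -0.3]
grip_width: -0.001
finger_force: 0.0
```

>>> send_rows --pt "0 0 0.004" --pt "0 0 0.008" --pt "0 0 0.008" --turn '[0, 0, 0]'

```text
time: 6.9
eef_pos: [0.5459, -0.1507, -0.0052]
ee_rot: [-180.0, 0.0, 77.5]
ft_force: [0.2, -0.9, 0.2]
grip_width: -0.0
finger_force: 0.0
```

>>> send_rows --pt "0 0 0.008" --pt "0 0 0.016" --pt "0 0 0.02" --pt "0 0 0.02" --turn '[0, 0, 0, 0]'

```text
time: 7.3
eef_pos: [0.5458, -0.1508, -0.0153]
ee_rot: [-180.0, 0.0, 77.4]
ft_force: [-0.3, -0.5, -0.1]
grip_width: -0.0
finger_force: 0.0
```

>>> send_rows --pt "0 0 0.006" --pt "0 0 0.01" --pt "0 0 0.01" --turn '[0, 0, 0]'

```text
time: 7.6
eef_pos: [0.5459, -0.1507, -0.0202]
ee_rot: [-180.0, 0.0, 77.5]
ft_force: [-0.6, 0.8, -0.3]
grip_width: -0.003
finger_force: 0.0
```

>>> send_rows --pt "0 0 0.006" --pt "0 0 0.01" --pt "0 0 0.01" --turn '[0, 0, 0]'

```text
time: 7.9
eef_pos: [0.5459, -0.1507, -0.0252]
ee_rot: [-180.0, 0.0, 77.5]
ft_force: [-0.8, 0.7, -0.4]
grip_width: -0.003
finger_force: 0.0
```

>>> send_rows --pt "0 0 0.006" --pt "0 0 0.006" --turn '[0, 0]'

```text
time: 8.1
eef_pos: [0.5459, -0.1507, -0.0282]
ee_rot: [-180.0, -0.0, 77.5]
ft_force: [0.9, 0.1, 0.1]
grip_width: 0.0
finger_force: 0.0
```

>>> send_rows --pt "0 0 0.006" --pt "0 0 0.006" --turn '[0, 0]'

```text
time: 8.3
eef_pos: [0.5459, -0.1507, -0.0312]
ee_rot: [-180.0, -0.0, 77.5]
ft_force: [-0.6, 0.5, 0.4]
grip_width: 0.002
finger_force: 0.0
```

```bash
python3 - <<'E'
from h import *
s=cam("scene");c=cam("wrist");st=get_state();print(st["eef_pos"],st["ft_force"],st["joint_torque"].round(1),st["qpos"].round(2))
cv2.imwrite("pics/s6.png",np.hstack([cv2.resize(s["im"][250:310,250:320],(420,360),interpolation=2),cv2.resize(c["im"][200:440,180:430],(375,360),interpolation=2)]))
E
```

```text
[ 0.54606164 -0.15078023 -0.03097809] [-0.20636633 -0.92313123  0.09553696] [ -0.  -70.7   9.7 -13.9  -0.   -0.    0. ] [ -3.46  43.02  22.57 112.09 -30.7   30.84  27.91]
```

View pics/s6.png

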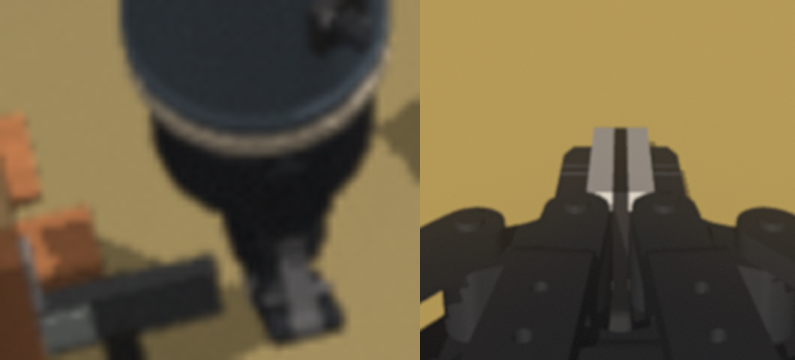

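>>> send_rows --pt "0 0 0.005" --pt "0 0 0.005" --turn '[0, 0]'

```text
time: 8.6
eef_pos: [0.546, -0.1507, -0.0336]
ee_rot: [-180.0, -0.0, 77.5]
ft_force: [-0.4, -0.3, -0.3]
grip_width: -0.0
finger_force: 0.0
```

>>> send_rows --pt "0 0 0.005" --pt "0 0 0.005" --turn '[0, 0]'

```text
time: 8.8
eef_pos: [0.5459, -0.1507, -0.0362]
ee_rot: [-180.0, -0.0, 77.5]
ft_force: [-0.3, -1.3, -0.4]
grip_width: -0.001
finger_force: 0.0
```

>>> send_rows --pt "0 0 0.005" --pt "0 0 0.005" --turn '[0, 0]'

```text
time: 9.0
eef_pos: [0.5463, -0.1508, -0.038]
ee_rot: [180.0, -0.0, 77.4]
ft_force: [-2.0, 0.8, 7.5]
grip_width: -0.002
finger_force: 3.5
```

```bash
python3 - <<'E'
from h import *
import pickle
D=pickle.load(open("d0.pkl","rb")); S,T=D["scene"],D["top"]
c=cam("wrist");st=get_state();e=np.array(st["eef_pos"]);R=Ro.from_euler('xyz',st["ee_rot"],degrees=True).as_matrix()
print("tip pred: nominal",proj(c,e+R@[.011,0,0]),"short tool",proj(c,e+R@[.011,0,-.0375]))
# w1 camera rebuilt at its pose
T1=np.eye(4);T1[:3,:3]=Ro.from_euler('xyz',[-179.96,-.05,78.13],degrees=True).as_matrix();T1[:3,3]=[.539,-.1718,.2789]
R0=Ro.from_euler('xyz',st["ee_rot"],degrees=True).as_matrix();H=np.eye(4);Wc=np.eye(4);Wc[:3,:3]=c["R"].T;Wc[:3,3]=-c["R"].T@c["t"];M=np.eye(4);M[:3,:3]=R0;M[:3,3]=e
H=np.linalg.inv(M)@Wc; print(H.round(4).tolist())
for b in(0,.0375):
    t=T1.copy();t[2,3]+=b;W=t@H;c1=dict(c,R=W[:3,:3].T,t=-W[:3,:3].T@W[:3,3])
    print("bias",b,"end",onz(c1,315,188,.04)[:2],"railgap",np.linalg.norm(onz(c1,296,222,.012)-onz(c1,333,222,.012)),"bar",np.linalg.norm(onz(c1,206,328,.212)-onz(c1,425,328,.212)), "jar",onz(c1,88,28,.05)[:2],"rails outer",np.linalg.norm(onz(c1,272,222,.012)-onz(c1,357,222,.012)),
     "foot",np.linalg.norm(onz(c1,297,220,.008)-onz(c1,331,220,.008)))
# jar by two views
for c0,n,lo,hi in((S,"scene",(315,188),(342,218)),(T,"top",(264,275),(290,297))):
    h=cv2.cvtColor(c0["im"],cv2.COLOR_BGR2HSV)[lo[1]:hi[1],lo[0]:hi[0]]
    m=cv2.inRange(h,(0,0,150),(180,70,255)); ys,xs=np.nonzero(m); p=(xs.mean()+lo[0],ys.mean()+lo[1]); print(n,p,onz(c0,*p,.05)[:2])
E
```

```text
tip pred: nominal [312.32332368 251.55761997] short tool [312.10906651 280.58037266]
[[0.0015, -0.9642, -0.2651, 0.0676], [1.0, 0.0014, 0.0004, 0.0003], [-0.0, -0.2651, 0.9642, -0.1812], [0.0, 0.0, 0.0, 1.0]]
bias 0 end [ 0.5425208  -0.16545614] railgap 0.04268979506216958 bar 0.15080125789102966 jar [0.36580942 0.02576756] rails outer 0.09807115127095978 foot 0.03952484357309361
bias 0.0375 end [ 0.54155502 -0.17077332] railgap 0.04626152863129252 bar 0.1735850733967132 jar [0.34866552 0.03780201] rails outer 0.10627648518382816 foot 0.042802523027292656
scene (np.float64(329.22222222222223), np.float64(197.2512077294686)) [0.36673553 0.02986743]
top (np.float64(275.05670103092785), np.float64(286.2319587628866)) [0.36110328 0.03208489]
```

Bench contact came at a reported z of about −0.0375. The fingertips are therefore 37.5 mm short of the stated TCP. The wrist camera scale (foot 40 mm, bar 148 mm) agrees with the reported pose. True tip height = reported z + 0.0375. I'll open, raise slightly and slide back over the plate end.

>>> send_rows --pt "0 0 -0.02" --pt "0 0 -0.026" --pt "0 0 -0.026" --pt "0 0 -0.026" --pt "0 0 -0.026" --pt "0 0 -0.026" --pt "0 0 -0.026" --pt "-0.02 0 -0.026" --pt "-0.04 0 -0.026" --pt "-0.058 -0.001 -0.026" --pt "-0.058 -0.001 -0.026" --turn '[0, 0, 0, 0, 0, 0, 0, 0, 0, 0, 0]' --jaw 1

```text
time: 10.15
eef_pos: [0.5386, -0.1816, -0.0252]
ee_rot: [180.0, 0.1, 77.3]
ft_force: [-0.8, -0.3, 1.3]
grip_width: 0.998
finger_force: 0.0
```

>>> send_rows --pt "0 0 0" --pt "0 0 0" --pt "0 0 0" --pt "0 0 0" --pt "0 0 0" --pt "0 0 0" --pt "0 0 0" --turn '[0, 0, 0, 0, 0, 0, 0]' --jaw 0

```text
time: 10.85
eef_pos: [0.5393, -0.1787, -0.0253]
ee_rot: [180.0, -0.0, 77.5]
ft_force: [-1.4, 1.0, 2.5]
grip_width: 0.081
finger_force: 58.8
```

>>> send_rows --pt "0.01 0 0" --pt "0.03 0 0" --pt "0.05 0 0" --pt "0.07 0 0" --pt "0.09 0 0" --pt "0.11 0 0" --pt "0.13 0 0" --pt "0.15 0 0" --pt "0.17 0 0" --pt "0.19 0 0" --pt "0.21 0 0" --pt "0.23 0 0" --pt "0.25 0 0" --pt "0.265 0 0" --pt "0.275 0 0" --pt "0.28 0 0" --pt "0.28 0 0" --pt "0.28 0 0" --turn '[0, 0, 0, 0, 0, 0, 0, 0, 0, 0, 0, 0, 0, 0, 0, 0, 0, 0]'

```text
time: 12.65
eef_pos: [0.5699, -0.0413, -0.0253]
ee_rot: [-180.0, -0.0, 77.5]
ft_force: [0.5, -2.9, 6.0]
grip_width: 0.079
finger_force: 59.6
```

>>> send_rows --pt "0 0 0" --pt "0 0 0" --pt "0 0 0" --pt "0 0 0" --pt "0 0 0" --pt "0 0 0" --pt "0 0 -0.05" --pt "0 0 -0.12" --pt "0 0 -0.2" --pt "0 0 -0.3" --pt "0 0 -0.4" --pt "0 0 -0.48" --pt "0 0 -0.48" --pt "0 0 -0.48" --turn '[0, 0, 0, 0, 0, 0, 0, 0, 0, 0, 0, 0, 0, 0]' --jaw 1

```text
time: 14.05
eef_pos: [0.57, -0.0422, 0.2153]
ee_rot: [179.9, -0.1, 77.5]
ft_force: [-0.2, 0.6, -1.0]
grip_width: 0.998
finger_force: 0.0
```

```bash
python3 - <<'E'
from h import *
c=cam("wrist");T=cam("top");S=cam("scene");print(get_state()["eef_pos"])
e=np.array([.5425,-.166,0]);u=np.array([.2164,.9763,0]);m=e+u*(.1374+.0035-.09);print("pred mid",m)
for n,cc in(("w",c),("s",S),("t",T)):
    h=cv2.cvtColor(cc["im"],cv2.COLOR_BGR2HSV); r=cv2.inRange(h,(0,150,60),(8,255,255))|cv2.inRange(h,(172,150,60),(180,255,255))
    k,lab,st,ce=cv2.connectedComponentsWithStats(r); p=[proj(cc,m+[0,0,z]).round(1).tolist() for z in(.168,.126,.084)]; print(n,"pred stem",p)
    for i in range(1,k):
        if st[i,4]>20: print("  red",st[i].tolist(),ce[i].round(1))
E
```

```text
[ 0.5688719  -0.04201022  0.21328352]
pred mid [ 0.55351476 -0.11630633  0.        ]
w pred stem [[312.3, 357.8], [312.3, 326.8], [312.4, 303.1]]
  red [305, 298, 15, 81, 1068] [312.5 339.6]
s pred stem [[309.4, 257.8], [309.6, 267.9], [309.7, 277.4]]
  red [89, 215, 23, 24, 273] [ 99.8 226.6]
  red [302, 257, 13, 24, 251] [307.9 268.1]
  red [194, 261, 21, 35, 392] [203.9 278.5]
  red [73, 330, 23, 24, 124] [ 84.1 341.6]
  red [48, 349, 21, 27, 133] [ 57.9 361.9]
  red [280, 456, 19, 19, 217] [288.7 464.7]
t pred stem [[335.1, 201.8], [334.2, 205.1], [333.4, 208.3]]
  red [401, 78, 16, 18, 190] [408.9  86.5]
  red [438, 78, 18, 18, 178] [446.4  86.3]
  red [511, 83, 30, 33, 122] [526.3  98.3]
  red [536, 116, 16, 8, 60] [544.  119.3]
  red [332, 200, 10, 10, 80] [335.8 204.4]
  red [529, 237, 12, 27, 66] [534.3 249.9]
  red [506, 245, 13, 25, 58] [512.3 257. ]
  red [404, 250, 9, 33, 284] [408.  265.6]
  red [476, 322, 20, 9, 104] [485.8 326. ]
```

```bash
python3 -c "
from h import *
print(get_state()['qpos'].round(1));go(.5528,-.118,.2135,-12.5);go(.5528,-.118,.2135,167.5)"
```

```text
[-25.2  27.2  38.3  97.6 -18.7  61.9   6.5]
pos [ 0.5689 -0.042   0.2133] yaw [-1.7987e+02  2.0000e-02  7.7460e+01] t 14.2  linear [-0.1553, 0.0016, -0.0004] turn 0.4998
pos [ 0.5689 -0.042   0.2133] yaw [-1.7987e+02  2.0000e-02  7.7460e+01] t 14.2  linear [-0.1553, 0.0016, -0.0004] turn -0.5002
```

>>> send_rows --pt "-0.08 0.001 0" --pt "-0.155 0.001 0" --pt "-0.155 0.001 0" --pt "-0.155 0.001 0" --pt "-0.155 0.001 0" --pt "-0.155 0.001 0" --pt "-0.155 0.001 0" --pt "-0.155 0.001 0" --pt "-0.155 0.001 0" --pt "-0.155 0.001 0" --pt "-0.155 0.001 0" --pt "-0.155 0.001 0" --pt "-0.155 0.001 0" --pt "-0.155 0.001 0" --turn '[-0.5, -0.5, -0.5, -0.5, -0.5, -0.5, -0.5, -0.5, -0.5, -0.5, -0.5, -0.5, -0.5, -0.5]'

```text
time: 15.6
eef_pos: [0.5531, -0.1181, 0.2141]
ee_rot: [-180.0, -0.1, 167.3]
ft_force: [0.2, -0.2, 0.2]
grip_width: 1.0
finger_force: 0.0
```

```bash
python3 - <<'E'
from h import *
print(get_state()['qpos'].round(1))
c=cam("wrist");h=cv2.cvtColor(c["im"],cv2.COLOR_BGR2HSV); r=cv2.inRange(h,(0,150,60),(8,255,255))|cv2.inRange(h,(172,150,60),(180,255,255))
k,lab,st,ce=cv2.connectedComponentsWithStats(r)
for i in range(1,k):
    if st[i,4]>50:
        q=np.argwhere(lab==i)[:,::-1].astype(np.float32); print(st[i].tolist(),ce[i].round(1))
        P=np.array([onz(c,u,v,.168) for u,v in q])
        print(" corners",cv2.minAreaRect(q))
for z in(.168,.084): print(z,[proj(c,np.array([.5528,-.118,z])+s*np.array([.2164,.9763,0])*.012).round(1).tolist() for s in(-1,1)])
go(.5528,-.118,.0935,167.5)
E
```

```text
[-2.3 23.1 14.1 97.8 -6.4 59.9 91.2]
[37, 42, 52, 73, 2209] [61.5 79.3]
 corners ((61.400001525878906, 79.69999694824219), (81.9029769897461, 30.674089431762695), 71.56504821777344)
[289, 211, 39, 41, 1425] [308.5 232.2]
 corners ((308.0, 231.0), (40.0, 38.0), 90.0)
0.168 [[292.1, 244.2], [332.5, 244.1]]
0.084 [[297.5, 214.6], [327.5, 214.6]]
pos [ 0.5532 -0.118   0.2142] yaw [-1.7999e+02 -4.0000e-02  1.6737e+02] t 15.65  linear [0.0006, -0.0001, 0.2414] turn -0.0007
```

>>> send_rows --pt "0 -0.0045 0.04" --pt "0 -0.0045 0.09" --pt "0 -0.0045 0.13" --pt "0 -0.0045 0.17" --pt "0 -0.0045 0.2" --pt "0 -0.0045 0.225" --pt "0 -0.0045 0.241" --pt "0 -0.0045 0.241" --pt "0 -0.0045 0.241" --turn '[0, 0, 0, 0, 0, 0, 0, 0, 0]'

```text
time: 16.55
eef_pos: [0.5532, -0.1204, 0.0944]
ee_rot: [-180.0, 0.0, 167.4]
ft_force: [-0.8, -0.2, 0.2]
grip_width: 1.0
finger_force: 0.0
```

>>> send_rows --pt "0 0 0" --pt "0 0 0" --pt "0 0 0" --pt "0 0 0" --pt "0 0 0" --pt "0 0 0" --pt "0 0 0" --turn '[0, 0, 0, 0, 0, 0, 0]' --jaw 0

```text
time: 17.25
eef_pos: [0.5529, -0.1205, 0.0942]
ee_rot: [-180.0, 0.0, 167.4]
ft_force: [-0.1, -1.3, 2.0]
grip_width: 0.268
finger_force: 59.3
```

>>> send_rows --pt "0 0 -0.02" --pt "0 0 -0.06" --pt "0 0 -0.12" --pt "0 0 -0.2" --pt "0 0 -0.28" --pt "0 0 -0.36" --pt "0 0 -0.42" --pt "0 0 -0.42" --pt "0 0 -0.42" --turn '[0, 0, 0, 0, 0, 0, 0, 0, 0]'

```text
time: 18.15
eef_pos: [0.5526, -0.1201, 0.3043]
ee_rot: [180.0, 0.0, 167.5]
ft_force: [-0.2, 0.7, -3.5]
grip_width: 0.268
finger_force: 59.2
```

```bash
python3 -c "
from h import *
go(.5735,.2020,.305,190); print(get_state()['qpos'].round(1))"
```

```text
pos [ 0.5526 -0.1201  0.3043] yaw [1.7999e+02 2.0000e-02 1.6747e+02] t 18.15  linear [0.099, 0.6378, -0.0013] turn -0.1252
[-2.9 19.4 15.1 89.1 -5.2 72.2 90.5]
```

>>> send_rows --pt "0.004 0.03 0" --pt "0.013 0.08 0" --pt "0.02 0.14 0" --pt "0.03 0.2 0" --pt "0.04 0.26 0" --pt "0.05 0.32 0" --pt "0.06 0.38 0" --pt "0.07 0.44 0" --pt "0.08 0.5 0" --pt "0.086 0.55 0" --pt "0.092 0.59 0" --pt "0.097 0.62 0" --pt "0.099 0.638 0" --pt "0.099 0.638 0" --pt "0.099 0.638 0" --pt "0.099 0.638 0" --pt "0.099 0.638 0" --turn '[0, -0.02, -0.04, -0.06, -0.08, -0.1, -0.12, -0.125, -0.125, -0.125, -0.125, -0.125, -0.125, -0.125, -0.125, -0.125, -0.125]'

```text
time: 19.85
eef_pos: [0.574, 0.2008, 0.3043]
ee_rot: [-180.0, 0.0, -170.1]
ft_force: [0.2, -0.0, -3.2]
grip_width: 0.269
finger_force: 59.2
```

```bash
python3 - <<'E'
from h import *
T=cam("top");S=cam("scene");W=cam("wrist")
go(.5735,.2020,.25,190); print(get_state()['qpos'].round(1),get_state()["ft_force"])
# mirror check: pose from plate bottom / stem in scene and top; hatch still where it was
e=np.array(get_state()["eef_pos"]);m=e-[0,0,.0942]
for n,c in(("s",S),("t",T),("w",W)):
    h=cv2.cvtColor(c["im"],cv2.COLOR_BGR2HSV); r=cv2.inRange(h,(0,150,60),(8,255,255))|cv2.inRange(h,(172,150,60),(180,255,255))
    k,lab,st,ce=cv2.connectedComponentsWithStats(r); p=proj(c,m+[0,0,.12]); print(n,"pred stem",p.round(1),[ (st[i].tolist(),ce[i].round(1).tolist()) for i in range(1,k) if st[i,4]>15 and np.hypot(*(ce[i]-p))<50])
    y=cv2.inRange(h,(12,110,110),(32,255,255)); 
    # hatch lines seen by wrist
    if n=="w":
        ys,xs=np.nonzero(y); print(len(xs),xs.min(),xs.max(),ys.min(),ys.max())
        a=np.radians(10);Rz=np.array([[np.cos(a),-np.sin(a)],[np.sin(a),np.cos(a)]])
        for q in((.052,.113),(.052,-.113),(-.052,.113),(-.052,-.113)): print(q,proj(c,[*(Rz@q+[.5565,.195]),.146]).round(1))
        L=cv2.HoughLinesP(y,1,np.pi/360,40,minLineLength=50,maxLineGap=10); print(L[:,0].tolist()[:12] if L is not None else None)
E
```

```text
pos [0.574  0.2014 0.3043] yaw [ 1.8000e+02  1.0000e-02 -1.7009e+02] t 20.0  linear [0.0007, 0.0014, 0.1085] turn -0.0005
[-26.8  23.    4.8  82.5  -2.   74.5  78. ] [ 0.02685714 -0.66376872 -3.35531324]
s pred stem [468.3 154.3] [([459, 136, 23, 35, 158], [468.8, 156.8])]
t pred stem [182.5 177.4] [([175, 173, 16, 10, 83], [181.7, 178.2])]
w pred stem [312.9 292.7] [([275, 258, 78, 109, 7084], [313.0, 317.0])]
97706 0 639 0 473
(0.052, 0.113) [436.5 245.1]
(0.052, -0.113) [182.1 245.2]
(-0.052, 0.113) [446.9 123.4]
(-0.052, -0.113) [170.9 123.5]
[[477, 49, 639, 59], [0, 46, 639, 74], [0, 15, 390, 49], [0, 28, 392, 52], [0, 32, 396, 57], [0, 49, 479, 69], [0, 9, 376, 32], [409, 58, 639, 68], [0, 42, 639, 70], [496, 40, 639, 47], [0, 44, 639, 72], [0, 11, 378, 35]]
```

```bash
python3 - <<'E'
from h import *
c=cam("wrist");h=cv2.cvtColor(c["im"],cv2.COLOR_BGR2HSV)
for s in(150,190):
    y=cv2.inRange(h,(14,s,150),(32,255,255)); y=y[80:280,130:490]; k,lab,st,ce=cv2.connectedComponentsWithStats(y)
    print(s,[(st[i]+[130,80,0,0,0]).tolist() for i in range(1,k) if st[i,4]>60])
print(h[115:130:1,250].tolist())
E
```

```text
150 [[165, 115, 287, 113, 3433], [310, 179, 8, 42, 270], [284, 245, 59, 3, 128], [178, 246, 53, 3, 159]]
190 [[165, 116, 286, 111, 2781], [178, 246, 53, 2, 103], [285, 246, 56, 2, 82]]
[[113, 88, 183], [10, 78, 218], [22, 159, 255], [26, 212, 255], [27, 236, 255], [27, 244, 255], [27, 240, 255], [27, 234, 255], [25, 178, 255], [15, 110, 247], [127, 46, 181], [109, 143, 196], [108, 158, 198], [108, 156, 196], [108, 154, 195]]
```

>>> send_rows --pt "0.001 0.001 0.03" --pt "0.001 0.001 0.06" --pt "0.001 0.001 0.09" --pt "0.001 0.001 0.12" --pt "0.001 0.001 0.14" --pt "0.001 0.001 0.155" --pt "0.001 0.001 0.16" --pt "0.001 0.001 0.16" --pt "0.001 0.001 0.16" --turn '[0, 0, 0, 0, 0, 0, 0, 0, 0]'

```text
time: 20.95
eef_pos: [0.5737, 0.2024, 0.2247]
ee_rot: [180.0, 0.1, -170.0]
ft_force: [-0.1, -0.3, -2.3]
grip_width: 0.266
finger_force: 59.2
```

```bash
python3 - <<'E'
from h import *
c=cam("wrist");h=cv2.cvtColor(c["im"],cv2.COLOR_BGR2HSV)
y=cv2.inRange(h,(14,120,120),(32,255,255)); k,lab,st,ce=cv2.connectedComponentsWithStats(y)
print([st[i].tolist() for i in range(1,k) if st[i,4]>60 and abs(ce[i][0]-312)<60])
s=get_state();print(s["eef_pos"],s["ft_force"])
a=np.radians(10);n=np.array([np.cos(a),np.sin(a),0]);C=np.array([.5565,.195,0])
o,d=ray(c,314,179)
for x in(-.0035,):
    t=(x-(o-C)@n)/(d@n); print("z if tip row 179 seen now",o+d*t)
E
```

```text
[[116, 111, 377, 172, 9337], [307, 193, 11, 28, 242], [302, 246, 21, 6, 96], [277, 367, 74, 55, 2943]]
[0.57365008 0.20237135 0.2247403 ] [ 0.03432097  0.93823975 -4.10907431]
z if tip row 179 seen now [0.55209814 0.19980851 0.04157886]
```

>>> send_rows --pt "0 0 0.006" --pt "0 0 0.012" --pt "0 0 0.012" --turn '[0, 0, 0]'

```text
time: 21.3
eef_pos: [0.573, 0.2021, 0.2176]
ee_rot: [-180.0, -0.0, -170.0]
ft_force: [-0.1, 0.5, -3.2]
grip_width: 0.269
finger_force: 59.3
```

>>> send_rows --pt "0 0 0.003" --pt "0 0 0.003" --turn '[0, 0]'

```text
time: 21.5
eef_pos: [0.5732, 0.2022, 0.2164]
ee_rot: [-180.0, -0.0, -170.0]
ft_force: [0.5, -0.1, -2.9]
grip_width: 0.271
finger_force: 59.3
```

>>> send_rows --pt "0 0 0.003" --pt "0 0 0.003" --turn '[0, 0]'

```text
time: 21.7
eef_pos: [0.5735, 0.2023, 0.2155]
ee_rot: [180.0, 0.0, -170.1]
ft_force: [-1.2, -0.7, 0.9]
grip_width: 0.271
finger_force: 59.9
```

>>> send_rows --pt "0 0 0.002" --pt "0 0 0.002" --turn '[0, 0]'

```text
time: 21.9
eef_pos: [0.5738, 0.2024, 0.2151]
ee_rot: [180.0, 0.1, -170.1]
ft_force: [-1.9, -0.4, 6.8]
grip_width: 0.268
finger_force: 60.7
```

>>> send_rows --pt "0 0 -0.03" --pt "0 0 -0.06" --pt "0 0 -0.06" --pt "0.02 0 -0.06" --pt "0.04 0 -0.06" --pt "0.06 0 -0.06" --pt "0.076 0 -0.06" --pt "0.076 0 -0.06" --pt "0.076 0 -0.06" --pt "0.076 0 -0.06" --turn '[0, 0, 0, 0, 0, 0, 0, 0, 0, 0]'

```text
time: 22.9
eef_pos: [0.5362, 0.1958, 0.2441]
ee_rot: [-180.0, 0.0, -170.1]
ft_force: [0.6, 0.3, -3.1]
grip_width: 0.271
finger_force: 59.2
```

```bash
cat > cab.py <<'E'
from h import *
s=get_state();e=np.array(s["eef_pos"]);a=np.radians(10);d=e[:2]-[.5565,.195]
print("cab x,y",(d@[np.cos(a),np.sin(a)]).round(4),(d@[-np.sin(a),np.cos(a)]).round(4),"m",(e[2]-.0942).round(4),"yaw",s["ee_rot"].round(2),"F",s["ft_force"].round(2),"t",s["time"])
E
python3 cab.py
```

```text
cab x,y -0.0199 0.0043 m 0.1499 yaw [-1.8000e+02  2.0000e-02 -1.7005e+02] F [ 0.61  0.3  -3.14] t 22.9
```

>>> send_rows --pt "0 0 0.015" --pt "0 0 0.03" --pt "0 0 0.045" --pt "0 0 0.06" --pt "0 0 0.06" --turn '[0, 0, 0, 0, 0]'

```text
time: 23.4
eef_pos: [0.5351, 0.1954, 0.2126]
ee_rot: [-180.0, -0.1, -170.0]
ft_force: [0.9, -0.1, -2.8]
grip_width: 0.271
finger_force: 59.1
```

>>> send_rows --pt "0 0 0.012" --pt "0 0 0.024" --pt "0 0 0.036" --pt "0 0 0.048" --pt "0 0 0.06" --pt "0 0 0.072" --pt "0 0 0.084" --pt "0 0 0.096" --pt "0 0 0.108" --pt "0 0 0.108" --pt "0 0 0.108" --turn '[0, 0, 0, 0, 0, 0, 0, 0, 0, 0, 0]'

```text
time: 24.5
eef_pos: [0.5359, 0.1957, 0.16]
ee_rot: [-180.0, -0.0, -170.0]
ft_force: [-0.5, -0.1, -2.2]
grip_width: 0.273
finger_force: 59.2
```

```bash
python3 cab.py
```

```text
cab x,y -0.0202 0.0043 m 0.0658 yaw [-1.8000e+02 -1.0000e-02 -1.7005e+02] F [-0.54 -0.08 -2.22] t 24.5
```

>>> send_rows --pt "-0.006 0 0" --pt "-0.014 0 0" --pt "-0.022 0 0" --pt "-0.03 0 0" --pt "-0.036 0 0" --pt "-0.036 0 0" --turn '[0, 0, 0, 0, 0, 0]'

```text
time: 25.1
eef_pos: [0.554, 0.1988, 0.16]
ee_rot: [-180.0, 0.0, -170.1]
ft_force: [0.2, -0.9, -3.1]
grip_width: 0.273
finger_force: 59.2
```

>>> send_rows --pt "-0.008 0 0" --pt "-0.016 0 0" --pt "-0.024 0 0" --pt "-0.032 0 0" --pt "-0.04 0 0" --pt "-0.048 0 0" --pt "-0.048 0 0" --pt "-0.048 0 0" --turn '[0, 0, 0, 0, 0, 0, 0, 0]'

```text
time: 25.9
eef_pos: [0.5772, 0.2029, 0.16]
ee_rot: [-180.0, -0.0, -170.0]
ft_force: [-0.3, -1.0, -2.1]
grip_width: 0.274
finger_force: 59.2
```

```bash
python3 cab.py
```

```text
cab x,y 0.0217 0.0042 m 0.0658 yaw [-1.8000e+02 -2.0000e-02 -1.7005e+02] F [-0.33 -1.01 -2.07] t 25.9
```

>>> send_rows --pt "0 0 0.008" --pt "0 0 0.016" --pt "0 0 0.024" --pt "0 0 0.03" --pt "0 0 0.034" --pt "0 0 0.034" --turn '[0, 0, 0, 0, 0, 0]'

```text
time: 26.5
eef_pos: [0.577, 0.2029, 0.1427]
ee_rot: [-180.0, -0.0, -170.0]
ft_force: [-0.7, 0.5, -3.2]
grip_width: 0.271
finger_force: 59.2
```

>>> send_rows --pt "0 0 0.003" --pt "0 0 0.003" --turn '[0, 0]'

```text
time: 26.7
eef_pos: [0.5772, 0.2029, 0.1415]
ee_rot: [-180.0, -0.0, -170.0]
ft_force: [0.3, 0.2, -2.6]
grip_width: 0.27
finger_force: 59.2
```

>>> send_rows --pt "0 0 0.003" --pt "0 0 0.003" --turn '[0, 0]'

```text
time: 26.9
eef_pos: [0.5772, 0.2029, 0.14]
ee_rot: [-180.0, -0.0, -170.1]
ft_force: [0.0, 0.2, -3.7]
grip_width: 0.271
finger_force: 59.2
```

>>> send_rows --pt "0 0 0.002" --pt "0 0 0.002" --turn '[0, 0]'

```text
time: 27.1
eef_pos: [0.5774, 0.203, 0.1395]
ee_rot: [180.0, 0.0, -170.0]
ft_force: [-0.6, -1.2, 0.5]
grip_width: 0.272
finger_force: 60.0
```

>>> send_rows --pt "0 0 0.002" --pt "0 0 0.002" --turn '[0, 0]'

```text
time: 27.3
eef_pos: [0.5776, 0.2031, 0.1392]
ee_rot: [180.0, 0.1, -170.1]
ft_force: [-2.2, -0.5, 7.9]
grip_width: 0.269
finger_force: 60.9
```

>>> send_rows --pt "0 0 0" --pt "0 0 -0.001" --pt "0 0 -0.001" --pt "0 0 -0.001" --turn '[0, 0, 0, 0]'

```text
time: 27.7
eef_pos: [0.5775, 0.203, 0.1392]
ee_rot: [180.0, 0.0, -170.1]
ft_force: [-2.0, 0.6, 5.6]
grip_width: 0.274
finger_force: 60.2
```

>>> send_rows --pt "0 0 0" --pt "0 0 0" --pt "0 0 0" --pt "0 0 0" --pt "0 0 0" --pt "0 0 0" --turn '[0, 0, 0, 0, 0, 0]' --jaw 0.7

```text
time: 28.3
eef_pos: [0.5772, 0.2029, 0.1385]
ee_rot: [-180.0, -0.0, -170.0]
ft_force: [0.1, 0.1, 0.3]
grip_width: 0.703
finger_force: 0.0
```

Released. I'll rise clear, then check the hang by the stem's position.

>>> send_rows --pt "0 0 -0.01" --pt "0 0 -0.03" --pt "0 0 -0.06" --pt "0 0 -0.1" --pt "0 0 -0.16" --pt "0 0 -0.24" --pt "0 0 -0.32" --pt "0 0 -0.36" --pt "0 0 -0.36" --pt "0 0 -0.36" --pt "0 0 -0.36" --pt "0 0 -0.36" --pt "0 0 -0.36" --pt "0 0 -0.36" --turn '[0, 0, 0, 0, 0, 0, 0, 0, 0, 0, 0, 0, 0, 0]'

```text
time: 29.7
eef_pos: [0.5771, 0.2029, 0.3181]
ee_rot: [-180.0, -0.1, -170.0]
ft_force: [0.1, 0.0, -0.2]
grip_width: 0.7
finger_force: 0.0
```

```bash
python3 - <<'E'
from h import *
m=np.array([.5775,.203,.0452])
for rep in range(2):
  for n in("scene","top","wrist"):
    c=cam(n);h=cv2.cvtColor(c["im"],cv2.COLOR_BGR2HSV); r=cv2.inRange(h,(0,150,60),(8,255,255))|cv2.inRange(h,(172,150,60),(180,255,255))
    k,lab,st,ce=cv2.connectedComponentsWithStats(r);p=proj(c,m+[0,0,.126])
    print(n,p.round(1),"stem top/bot",proj(c,m+[0,0,.168]).round(1),proj(c,m+[0,0,.084]).round(1),[(st[i].tolist(),ce[i].round(1).tolist()) for i in range(1,k) if st[i,4]>15 and np.hypot(*(ce[i]-p))<50])
E
```

```text
scene [451.1 205.3] stem top/bot [455.6 193.3] [446.8 216.6] [([443, 190, 19, 30, 245], [452.2, 204.0])]
top [198.4 192.3] stem top/bot [194.4 188.4] [202. 196.] [([188, 186, 17, 12, 122], [196.4, 191.2])]
wrist [312.7 210.9] stem top/bot [312.7 222.3] [312.8 201.9] [([300, 198, 33, 31, 867], [314.8, 213.6])]
scene [451.1 205.3] stem top/bot [455.6 193.3] [446.8 216.6] [([443, 190, 19, 30, 245], [452.2, 204.0])]
top [198.4 192.3] stem top/bot [194.4 188.4] [202. 196.] [([188, 186, 17, 12, 124], [196.5, 191.3])]
wrist [312.7 210.7] stem top/bot [312.6 222.1] [312.7 201.8] [([300, 198, 32, 31, 863], [314.8, 213.5])]
```

The stem is upright, still, and within about 2 px of the expected hang. I'm handing in.

```bash
python3 -c "
from station import finish_job
print(finish_job())"
```

```text
the job is handed in; nothing more can be done
None
```

The mirror was drawn out, set standing free and let go, then hung by its crossbar on the brass hook and released; the last camera check showed it upright and still, and the job is handed in (no verdict was returned).

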